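# Turn the coated cake steadily before the fan and park it at the pointer

### The job

The coat on this cake has to dry evenly in front of the fan: by hand, bring the turntable up to speed anticlockwise (seen from above) and keep it turning between 10 and 15 turns a minute without a break for at least 10 seconds, topping up its speed as it slows and never letting it pass 20 turns a minute. Then stop it so that the chocolate plaque at the cake's front lines up with the steel pointer on the turntable's foot, let go and leave it standing still. Touch only the turntable itself, with a light hand, never the cake, its board or the clamps that hold the board, and leave the other things on the worktop where they are.

Things in the scene. Friction and masses are not known exactly. Their poses are not given: they have to be found in the camera images.
- turntable: Cake decorator's turntable, fixed: a white cast foot (210 mm across) and column that carry a round platter. Origin under the foot's centre, on the platter's vertical axis; z up; its -x axis points from the axis to the pointer. Place and yaw (pointer towards the robot, within about 0.5 rad) differ each time. The platter's far part is out of reach; a small fan stands beyond.
- platter (a joint): Turn of the platter about the vertical axis (rad, grows anticlockwise from above, no limit, no wrapping); 0, 2 pi, ...: plaque exactly over the pointer. Inertia with clamps and cake about 0.06 kg m2 (hidden, up to 25 % off); bearing drag 0.002 N m plus 0.0025 N m per rad/s: let go at 14 turns a minute (1.47 rad/s) it loses about 0.09 rad/s every second.
- platter_top (a point): Centre of the platter's flat top, on the axis, 130 mm above the worktop. Platter: aluminium disc, radius 165 mm, 14 mm thick. The board on it covers radius 0 to 125 mm; the bare ring from 125 to 165 mm is for the hand: shut fingertips pressed lightly on it from above (3 to 15 N, friction about 0.6 to 1) carry it along or brake it. Turns with the platter.
- clamp (a point): Top of the knob of one of five steel clamps that hold the board down, 139 mm from the axis, 36 mm above the platter's top, 36 degrees anticlockwise from the plaque; the others follow every 72 degrees. Each is 24 mm wide along the rim, from radius 129 to 149 mm, knob 20 mm wide. They turn with the platter and are not to be touched: a finger must land between them.
- pointer (a point): Tip of the steel index pointer, a 20 mm wide strip that rises from the foot just outside the platter's rim: 190 mm from the axis, 84 mm above the worktop (below the platter's top). Fixed.
- cake: Round cream cake, 152 mm across, 88 mm tall, on a white board 250 mm across and 12 mm thick, clamped on the platter and turning with it; small sugar roses on the board within radius 115 mm. Origin on the axis under the board (130 mm above the worktop); topmost decoration 128 mm above that. Its -x axis points to the plaque. The clamps belong to this body. Not to be touched.
- plaque (a point): Centre of the dark chocolate plaque (62 mm wide, 52 mm tall, 6 mm thick, no writing), which leans back against the cake's side on the board: 92 mm from the axis. A chocolate wafer disc (32 mm across) stands on the cake's top edge right above it. It marks the cake's front and turns with the platter.
- sprinkle_jar: Glass jar with a steel lid, 56 mm across, 85 mm tall, beside the turntable (on the robot's left). Bystander, stays; origin under its centre.
- pearl_pot: White china dish, 70 mm across, 45 mm tall, beside the turntable (on the robot's right). Bystander, stays; origin under its centre.
- palette_knife: Palette knife 260 mm long, lying in front of the turntable. Bystander, stays.
- rolling_pin: Wooden rolling pin 340 mm long, 48 mm thick, lying on the left. Bystander, stays.
- icing_bowl: Steel mixing bowl 170 mm across, 75 mm tall, on the right. Bystander, stays; origin under its centre.
- oil_bottle: Green oil bottle 62 mm across, 230 mm tall, on the left. Bystander, stays; origin under its centre.
- spice_jar: Small amber spice jar 44 mm across, 95 mm tall, near the robot on the right. Bystander, stays; origin under its centre.

How it is judged:
By the outcome, as a careful person would: the job done as asked, in the order asked, and still so for the second after the job is handed in, with the robot touching nothing.
It also fails if it takes over 64 s, if anything falls off the work surface, if the arm or the gripper's body presses on something with over 40 N, if the wrist force passes 120 N, or if a joint passes its speed limit or range.

### The arm

A 6-joint arm with a two-finger parallel gripper is mounted at the origin on the work surface. World frame = base frame: x ahead of the robot, y to its left, z up, the work surface at z = 0. Lengths are in m, angles in degrees, forces in N, time in s.
With the tool pointing down it reaches from about 0.35 to 0.8 m from the base axis. Payload 7.3 kg.
Tool frame: the origin (TCP) lies at the very end of the fingers, on their centre line; the grasp point (between the pads) lies 19 mm behind it; z points along the fingers, y is the line along which they close (so a half turn about z gives the same grasp; the last joint's range is limited). The gripper opens to 85 mm and grips with 20 to 120 N. Pads are 22 mm wide; open, the fingers measure 114 mm over their backs; the gripper's body (76 mm by 85 mm) begins 54 mm behind the grasp point. The pads swing forward as they close: fully open they stand 13 mm farther back than shut.
Start: joints at [60.504, 19.595, 87.324, -0, 73.075, -8.365], TCP at [0.189, 0.49, 0.231] pointing down, gripper open.
Joint ranges: [-145.02, 145.02], [-44.19, 115.74], [2.07, 154.8], [-57.11, 237.11], [16.16, 152.29], [-177.93, 177.93]. Speed limits (degrees/s): [147.25, 147.25, 180, 180, 180, 180].

### API

Orientations are given as [roll, pitch, yaw] about the fixed x, y, z axes, in that order (R = Rz(yaw) Ry(pitch) Rx(roll)).
In Python, from station import r gives the robot as it stands.
- The arm moves only by the shell command python3 -m crank 'ROWS'. ROWS is JSON, one flat list of numbers, 5 for each row, row after row: the shift along the world's x, y, z in m, then the turn about the world's z in rad, then the opening, from 0 (shut) to 1 (fully open). In form: [x, y, z, turn, claw, x, y, z, turn, claw, ...]. A call has 1 to 20 rows; each row is the pose to reach, as a shift and turn from the pose commanded when the call began; what a row does not reach only later rows make up. A row lasts 1/12 s, in which the tool goes at most 41.7 mm and 7.16 degrees, less where a joint would pass 70% of its speed; a pose out of reach is approached as far as the arm can. A call with a gripper value outside its range is refused whole. The fingers move at their own pace and stop on an object; the grip force is fixed at half the most. Time passes only in rows, so rows that repeat a pose let the fingers close. It gives the time, the measured TCP pose, the force, the opening and the grip force at its end, in the units of the state.
- r.get_state(): the state, without advancing time (a new reading comes with each control period).
- r.snapshot(name): name is "scene" or "top" or "wrist"; returns the picture (480x640x3 uint8, blue, green, red); there is no depth.
- r.camera_params(name): a dict with "mtx" (3x3 intrinsics, pixels), "xyz" and "attitude" of the camera in the world. Camera axes: x right, y down, z forward; pixel columns grow to the right and rows downward; lengths in m; the calibration is good to about 2 mm. A picture is of the moment at which its call begins: read the wrist's pose just before it. camera_params takes no time and is no camera call; for the wrist camera it gives the pose at the moment of the call.
- r.close_job(): hands the job in; it is judged then, once.
The state is a dict: "t": time; "qpos": joint angles; "joint_vel": joint speeds; "joint_efforts": joint torques, N m; "position": TCP position; "tcp_rot": TCP orientation; "contact_force": force on the tool from outside, world axes, zero at the start; "ft_torque": the same for the moment, N m; "opening": finger opening in m; "finger_force": force on a finger pad.
Only numpy, scipy, OpenCV 4.12 (cv2) and the standard library are available. Lean on these libraries where they do the work, as an engineer would, in place of code of your own. Each camera call takes 0.05 s, during which the arm holds its last target. There are 200 camera calls.

## Working session

There is one attempt and no reset: what is moved stays moved. The work goes in short steps, Python scripts to look and compute and a shell command to move; the robot and the scene stay as the last step left them, time stands still between calls to the robot, and variables do not carry over. Pictures are saved under pics/ and viewed, at most 10 in all, crops included, and the job is handed in when it is done.

```bash
ls; mkdir -p pics; python3 - <<'E'
from station import r
import cv2
for n in("scene","top"):
    im=r.snapshot(n); cv2.imwrite(f"pics/{n}0.png",im); p=r.camera_params(n); print(n,p)
print(r.get_state())
E
```

```text
pics
scene {'mtx': array([[621.95104244,   0.        , 327.4711157 ],
       [  0.        , 621.95104244, 239.38509517],
       [  0.        ,   0.        ,   1.        ]]), 'xyz': array([ 1.21143232, -0.59156799,  1.59019913]), 'attitude': array([-1.48569637e+02,  4.63626758e-02,  4.77081332e+01])}
top {'mtx': array([[615.5649702 ,   0.        , 326.97997751],
       [  0.        , 615.5649702 , 232.87416399],
       [  0.        ,   0.        ,   1.        ]]), 'xyz': array([ 0.19850544, -0.01715795,  1.91982869]), 'attitude': array([-168.71728382,    1.20852149,  -90.72067525])}
{'t': 0.1, 'qpos': array([ 6.05032039e+01,  1.96327911e+01,  8.73714881e+01, -8.98373552e-05,
        7.30754498e+01, -8.36495331e+00]), 'joint_vel': array([-0.04842701, -0.05543018, -0.15601987,  0.04402468, -0.1355474 ,
       -0.0182405 ]), 'joint_efforts': array([ 2.44361116e-03, -4.34445155e+01, -2.46491200e+01, -1.39338526e-04,
        4.68703452e-03, -2.33900170e-05]), 'position': array([0.18906964, 0.48938842, 0.23069396]), 'tcp_rot': array([-1.79921107e+02, -1.15138093e-02,  1.58868176e+02]), 'contact_force': array([-0.76860226, -0.00717977,  0.63392055]), 'ft_torque': array([-0.04285499,  0.01063885,  0.00520844]), 'finger_force': 0.0, 'opening': 0.08505991643693993}
```

View pics/top0.png

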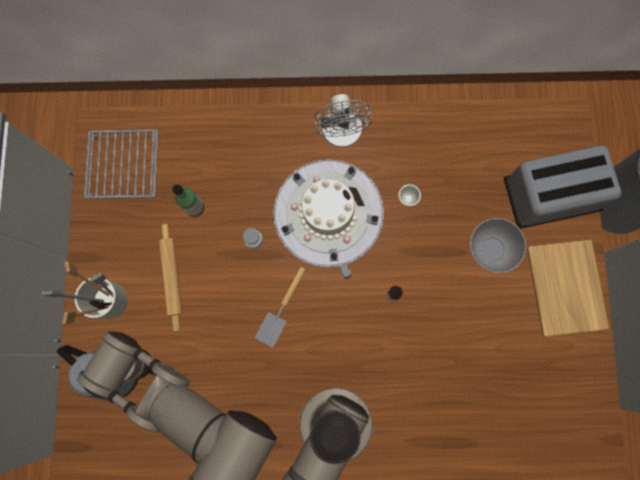

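View pics/scene0.png

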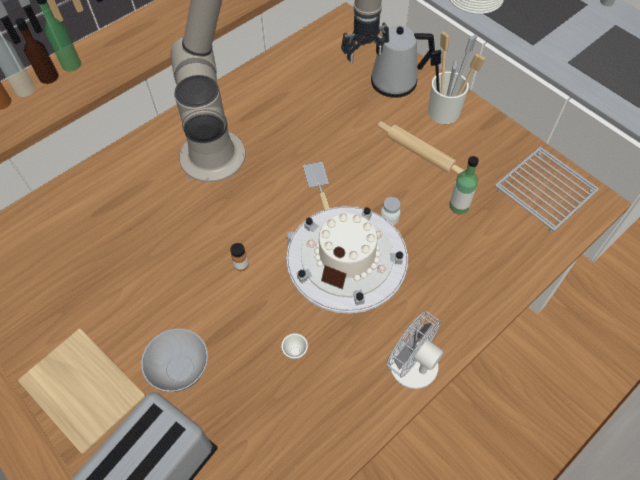

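The top view shows the turntable centred near (328,213), the plaque near (357,196), the pointer near (345,270) and five dark clamps around the rim. In the scene view the platter is near (347,257). Next I'll measure it.

```bash
cat > h.py <<'E'
import numpy as np, cv2
from scipy.spatial.transform import Rotation as R
from scipy.optimize import least_squares
def ray(p,uv):
    uv=np.atleast_2d(uv).astype(float); K=p['mtx']
    d=np.c_[(uv-K[[0,1],[2,2]])/K[0,0],np.ones(len(uv))]@R.from_euler('xyz',p['attitude'],degrees=True).as_matrix().T
    return d
def plane(p,uv,z):
    d=ray(p,uv); return (p['xyz']+d*((z-p['xyz'][2])/d[:,2])[:,None])[:,:2]
def proj(p,X):
    M=R.from_euler('xyz',p['attitude'],degrees=True).as_matrix()
    c=(np.atleast_2d(X)-p['xyz'])@M; return c[:,:2]/c[:,2:]*p['mtx'][0,0]+p['mtx'][[0,1],[2,2]]
def blobs(im,lo,hi,amin,amax):
    m=cv2.inRange(cv2.cvtColor(im,cv2.COLOR_BGR2HSV),lo,hi)
    n,l,s,c=cv2.connectedComponentsWithStats(m)
    return [(c[i],s[i,4]) for i in range(1,n) if amin<=s[i,4]<=amax]
E
python3 - <<'E'
from h import *; from station import r
for n,c in(("top0",(328,218)),("scene0",(347,257))):
    im=cv2.imread(f"pics/{n}.png"); hs=cv2.cvtColor(im,cv2.COLOR_BGR2HSV)
    for b,a in blobs(im,(0,0,0),(179,255,95),6,500):
        if np.hypot(*(b-c))<75: print(n,b.round(1),a,hs[int(b[1]),int(b[0])])
a=cv2.imread("pics/top0.png")[150:285,260:400]; b=cv2.imread("pics/scene0.png")[195:320,275:420]
cv2.imwrite("pics/z.png",np.hstack([cv2.resize(a,(400,386),interpolation=2),cv2.resize(b,(400,386),interpolation=2)]))
E
```

```text
top0 [351.  170.3] 39 [13 36 50]
top0 [296.4 176.6] 36 [17 48 48]
top0 [356.6 196.4] 110 [12 84 61]
top0 [346.  194.3] 33 [ 5 84 58]
top0 [374.1 219. ] 39 [ 0 36 50]
top0 [285.3 229.6] 40 [10 46 50]
top0 [333.6 256.1] 39 [20 50 46]
top0 [347.2 276.8] 10 [150   5  97]
scene0 [366.6 210.8] 38 [90 12 44]
scene0 [308.7 221. ] 37 [120  11  47]
scene0 [338.8 251.8] 81 [  8 157  70]
scene0 [399.  254.9] 39 [130  16  48]
scene0 [333.2 276.7] 338 [ 10 160  67]
scene0 [301.3 273.2] 43 [130  16  47]
scene0 [359.1 296. ] 46 [143  22  47]
```

View pics/z.png

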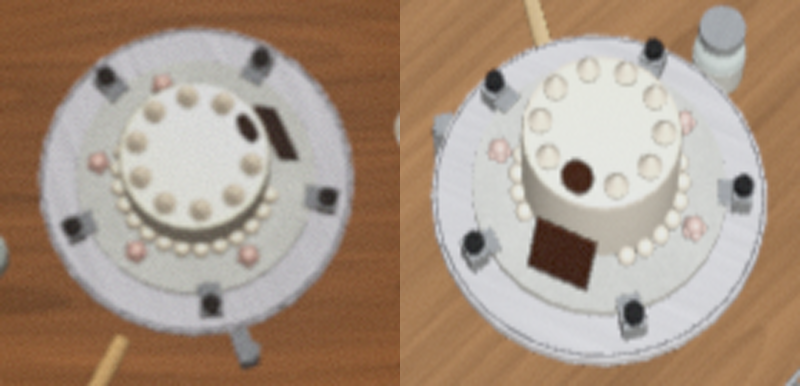

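The crop shows the five black knobs, the plaque and wafer, and the pointer sticking out at about (346,271) in the top picture. I'll triangulate these.

```bash
cat >> h.py <<'E'
def tri(pa,a,pb,b):
    A=[];B=[]
    for p,u in((pa,a),(pb,b)):
        d=ray(p,u)[0]; d/=np.linalg.norm(d); P=np.eye(3)-np.outer(d,d); A.append(P);B.append(P@p['xyz'])
    x=np.linalg.solve(sum(A),sum(B)); return x
E
python3 - <<'E'
from h import *; from station import r
T,S=r.camera_params("top"),r.camera_params("scene")
t=[b for b,a in blobs(cv2.imread("pics/top0.png"),(0,0,0),(179,255,95),30,45) if np.hypot(*(b-(328,215)))<75 and np.hypot(*(b-(328,215)))>30]
s=[b for b,a in blobs(cv2.imread("pics/scene0.png"),(0,0,0),(179,255,95),30,60) if 40<np.hypot(*(b-(347,257)))<75]
X=[]
for a in t:
    c=proj(S,np.r_[plane(T,a,.16)[0],.16])[0]; b=min(s,key=lambda q:np.hypot(*(q-c)))
    X.append(tri(T,a,S,b)); print(a,b,X[-1].round(4))
X=np.array(X)
f=lambda q:np.r_[[np.hypot(*(x[:2]-q[:2]))-q[2] for x in X]]
q=least_squares(f,[.65,0,.14]).x; print("circle",q,f(q))
c=q[:2]; ph=np.degrees(np.arctan2(*(X[:,:2]-c).T[::-1])); print("clamp ang",ph, ph%72)
w=tri(T,(346,194.3),S,(338.8,251.8)); pl=tri(T,(356.6,196.4),S,(333.2,276.7))
for n,x in(("wafer",w),("plaque",pl)): print(n,x,np.degrees(np.arctan2(x[1]-c[1],x[0]-c[0])),np.hypot(*(x[:2]-c)))
# pointer: low saturation pixels in annulus 172..200 mm at z .084 
im=cv2.imread("pics/top0.png"); hs=cv2.cvtColor(im,cv2.COLOR_BGR2HSV)
v,u=np.mgrid[255:290,320:370]; uv=np.c_[u.ravel(),v.ravel()]
xy=plane(T,uv,.084)-c; rr=np.hypot(*xy.T); g=hs[uv[:,1],uv[:,0]]
m=(g[:,1]<60)&(rr>.172)&(rr<.2); print(m.sum(),uv[m].mean(0)); d=xy[m].mean(0); print("ptr ang",np.degrees(np.arctan2(d[1],d[0])),np.hypot(*d),rr[m].max())
# platter outline
for n,p in(("top",T),("scene",S)):
    im=cv2.imread(f"pics/{n}0.png"); hh=cv2.cvtColor(im,cv2.COLOR_BGR2HSV)
    m=cv2.inRange(hh,(0,0,110),(179,50,255)); m=cv2.morphologyEx(m,cv2.MORPH_OPEN,np.ones((5,5)))
    e=proj(p,np.r_[c,.13])[0]; C=cv2.findContours(m,0,1)[0]
    k=[q for q in C if cv2.pointPolygonTest(cv2.convexHull(q),tuple(map(float,e)),False)>0]; k=max(k,key=cv2.contourArea)[:,0]
    xy=plane(p,k,.13); g=lambda q:np.hypot(*(xy-q[:2]).T)-q[2]
    print(n,least_squares(g,[*c,.165],loss='soft_l1',f_scale=.002).x)
E
```

```text
[351.         170.30769231] [359.06521739 295.95652174] [ 0.7411 -0.0574  0.1541]
[296.41666667 176.63888889] [398.97435897 254.87179487] [0.7248 0.1057 0.1535]
[374.1025641  219.02564103] [301.27906977 273.1627907 ] [ 0.5911 -0.1226  0.1529]
[285.3   229.575] [366.63157895 210.81578947] [0.5646 0.1397 0.1535]
[333.56410256 256.07692308] [308.7027027 221.       ] [ 0.4827 -0.0016  0.1552]
circle [0.62116473 0.01294348 0.13899908] [ 5.79024656e-05  7.13133660e-05 -1.66542830e-04 -1.73833038e-04
  2.11160036e-04]
clamp ang [ -30.39251786   41.84113534 -102.52368958  114.03920496 -173.99217786] [41.60748214 41.84113534 41.47631042 42.03920496 42.00782214]
wafer [ 0.64511455 -0.04031303  0.23744212] -65.78622653221964 0.058393916727861726
plaque [ 0.65844803 -0.07187503  0.16232477] -66.27136507574225 0.09265108721661977
65 [346.12307692 272.46153846]
ptr ang -163.73627847431302 0.185382931028868 0.19924088613337093
top [0.61805378 0.01161881 0.16243669]
scene [0.62577754 0.00982396 0.16414058]
```

```bash
python3 -m crank '[0.04,-0.04,0,0.1,0,0.08,-0.08,0,0.2,0,0.11,-0.11,0,0.3,0,0.14,-0.15,0,0.3,0,0.16,-0.18,0,0.3,0,0.19,-0.21,0,0.3,0,0.21,-0.24,0,0.3,0,0.24,-0.27,0,0.3,0,0.26,-0.3,0,0.3,0,0.28,-0.33,0,0.3,0,0.3,-0.36,0,0.3,0,0.323,-0.378,0,0.3,0,0.323,-0.378,-0.02,0.3,0,0.323,-0.378,-0.04,0.3,0,0.323,-0.378,-0.06,0.3,0,0.323,-0.378,-0.08,0.3,0,0.323,-0.378,-0.08,0.3,0]'; python3 - <<'E'
from station import r
s=r.get_state(); print(s['t'],s['position'],s['tcp_rot'],s['contact_force'],s['opening'],s['joint_vel'])
import cv2
cv2.imwrite("pics/w1.png",r.snapshot("wrist")); print(r.camera_params("wrist"))
E
```

```text
t: 1.52
position: [0.5097, 0.1113, 0.1474]
tcp_rot: [-179.9, -0.5, 176.0]
contact_force: [-1.3, -0.2, -0.9]
opening: -0.0004
finger_force: 0.0
1.5167 [0.5096956  0.11132768 0.1473858 ] [-179.94262624   -0.45782379  176.031898  ] [-1.32554131 -0.17604011 -0.8991727 ] -0.0004205931785763524 [ 0.33517207 -2.4905108  -3.83304984  0.06416879  4.60627703 -0.07192136]
{'mtx': array([[405.82259313,   0.        , 320.64974607],
       [  0.        , 405.82259313, 229.96703066],
       [  0.        ,   0.        ,   1.        ]]), 'xyz': array([0.44252903, 0.11742262, 0.2918233 ]), 'attitude': array([ 1.64573176e+02, -1.97565662e-02,  8.60668046e+01])}
```

View pics/w1.png

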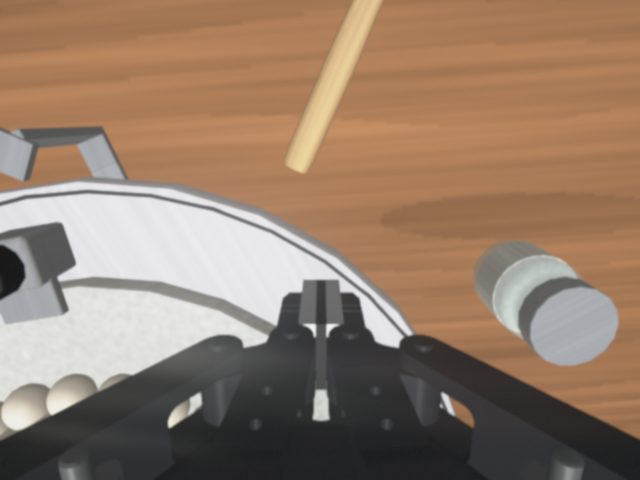

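The wrist view shows the shut fingers over the bare ring, with the next clamp well to the left at about (35,270). Now I'll feel for the contact height.

```bash
python3 -m crank '[0,0,-0.006,0,0,0,0,-0.012,0,0,0,0,-0.017,0,0,0,0,-0.017,0,0,0,0,-0.017,0,0]';  python3 -m crank '[0,0,-0.001,0,0,0,0,-0.002,0,0,0,0,-0.003,0,0,0,0,-0.003,0,0]'; python3 -m crank '[0,0,-0.001,0,0,0,0,-0.001,0,0]'
```

```text
t: 1.98
position: [0.5123, 0.1118, 0.1345]
tcp_rot: [180.0, 0.0, 176.1]
contact_force: [-0.4, -0.5, -0.1]
opening: -0.0002
finger_force: 0.0
t: 2.32
position: [0.5122, 0.1117, 0.1313]
tcp_rot: [180.0, -0.0, 176.1]
contact_force: [0.1, 0.2, -0.2]
opening: -0.0003
finger_force: 0.0
t: 2.48
position: [0.5122, 0.1117, 0.1302]
tcp_rot: [180.0, -0.0, 176.1]
contact_force: [0.1, 0.2, 0.3]
opening: -0.0
finger_force: 0.0
```

```bash
for i in 1 2; do python3 -m crank '[0,0,-0.0005,0,0,0,0,-0.0005,0,0]'|grep -E 'pos|contact'; done
```

```text
position: [0.5124, 0.1119, 0.1301]
contact_force: [0.1, 0.6, 1.9]
position: [0.5126, 0.112, 0.1301]
contact_force: [-1.2, 0.7, 5.9]
```

```bash
cat >> h.py <<'E'
C=np.array([.6212,.0129])
def P(th,r=.147): return C+r*np.array([np.cos(th),np.sin(th)])
def rows(p0,ths,zs,r=.147):
    for t,z in zip(ths,zs):
        d=P(t,r)-p0; print(f"{round(d[0]*2000)/2000:g},{round(d[1]*2000)/2000:g},{z:g},0,0",end=", ")
    print()
E
python3 - <<'E'
from h import *
t0=np.radians(137.6); w=1.42/12
inc=[w*i/8 for i in range(1,9)]+[w]*8
th=t0+np.cumsum(inc); print(np.degrees(th[-1]))
rows(P(t0),th,[0]*13+[.006,.025,.05])
E
```

```text
222.35000719643426
-0.0015,-0.0015,0,0,0, -0.0045,-0.005,0,0,0, -0.0085,-0.01,0,0,0, -0.0135,-0.017,0,0,0, -0.019,-0.0265,0,0,0, -0.025,-0.038,0,0,0, -0.0305,-0.052,0,0,0, -0.0355,-0.069,0,0,0, -0.038,-0.086,0,0,0, -0.0385,-0.1035,0,0,0, -0.037,-0.1205,0,0,0, -0.0335,-0.1375,0,0,0, -0.0275,-0.154,0,0,0, -0.0205,-0.17,0.006,0,0, -0.011,-0.1845,0.025,0,0, 0,-0.198,0.05,0,0,
```

```bash
python3 -m crank '[-0.0015,-0.0015,0,0,0, -0.0045,-0.005,0,0,0, -0.0085,-0.01,0,0,0, -0.0135,-0.017,0,0,0, -0.019,-0.0265,0,0,0, -0.025,-0.038,0,0,0, -0.0305,-0.052,0,0,0, -0.0355,-0.069,0,0,0, -0.038,-0.086,0,0,0]'; python3 -c "
from station import r; from h import *
s=r.get_state(); v=s['joint_vel']; print(v.round(1)); d=s['position'][:2]-C; print(np.hypot(*d),np.degrees(np.arctan2(d[1],d[0])))"
```

```text
t: 3.57
position: [0.4743, 0.025, 0.13]
tcp_rot: [-180.0, 0.1, 176.1]
contact_force: [0.8, -0.0, 4.9]
opening: 0.0002
finger_force: 2.4
[-25.6  -3.7   6.   -0.1  -2.9 -25. ]
0.14743038638559422 175.29531557182412
```

```bash
python3 -m crank '[-0.0005,-0.0175,0,0,0, 0.001,-0.0345,0,0,0, 0.0045,-0.0515,0,0,0, 0.0105,-0.068,0,0,0, 0.0175,-0.084,0.006,0,0, 0.027,-0.0985,0.025,0,0, 0.038,-0.112,0.05,0,0]'
cat >> h.py <<'E'
def look(name="top",save=None):
    from station import r
    t=r.get_state()['t']; p=r.camera_params(name); im=r.snapshot(name)
    if save: cv2.imwrite(save,im)
    bl=[(b,a) for b,a in blobs(im,(0,0,0),(179,255,95),20,75)]
    out=[]
    for b,a in bl:
        xy=plane(p,b,.1538)[0]-C
        if abs(np.hypot(*xy)-.139)<.005: out.append(np.degrees(np.arctan2(xy[1],xy[0])))
    out=np.array(out); ph=np.degrees(np.angle(np.exp(5j*np.radians(out)).mean()))/5
    return t,ph%72,len(out),out
E
python3 -c "
from h import *
print(look()); print(look('scene'));print(look())"
```

```text
t: 4.15
position: [0.5107, -0.087, 0.1781]
tcp_rot: [179.9, -0.3, 176.0]
contact_force: [0.6, 0.4, 0.1]
opening: -0.0001
finger_force: 0.0
(4.15, np.float64(51.821191585710146), 3, array([-20.79972712,  51.86330782, 124.39993636]))
(4.2, np.float64(55.717338285869374), 4, array([127.25343324,  55.82212327, -88.21291639, -15.99338107]))
(4.25, np.float64(59.90523402880572), 4, array([ -12.98119557,   60.03812085,  132.60650169, -156.04293385]))
```

```bash
python3 -m crank '[-0.025,0.03,0.006,0,0,-0.037,0.066,0.006,0,0,-0.04,0.1,0.006,0,0,-0.033,0.138,0.006,0,0,-0.015,0.175,0.006,0,0,0.01,0.205,0.006,0,0,0.035,0.226,0.006,0,0,0.035,0.226,0.006,0,0]'
python3 -c "
from h import *
print(look()); print(look('scene'));print(look()); print(look('scene'))"
```

```text
t: 4.97
position: [0.549, 0.1439, 0.1836]
tcp_rot: [179.9, -0.0, 176.3]
contact_force: [-1.5, -0.7, 0.2]
opening: -0.0001
finger_force: 0.0
(4.9667, np.float64(43.08316776226383), 4, array([ -29.11031804,   43.28115321, -101.47069539, -172.36747329]))
(5.0167, np.float64(47.243710689822244), 5, array([ 119.03865827, -169.33114045,   47.43632376,  -96.66577505,
        -24.25959959]))
(5.0667, np.float64(50.677555533874504), 4, array([ -21.68473673,   51.33452703,  -94.13439989, -164.80537259]))
(5.1167, np.float64(54.821753420526676), 5, array([ 126.48723577, -161.57991785,   54.80304311,  -89.04831814,
        -16.55309272]))
```

```bash
python3 - <<'E'
from h import *
t0=np.radians(120); w=1.24/12; w2=1.46/12
inc=[w*i/4 for i in range(1,5)]+[w]*6+[w+(w2-w)*i/4 for i in range(1,5)]+[w2]*6
th=t0+np.cumsum(inc); print(np.degrees(th).round(1))
rows(P(t0),th[:11],[-.004,-.008,-.012,-.02,-.035,-.046,-.053,-.055,-.056,-.056,-.056])
rows(P(th[10]),th[11:],[0]*6+[.006,.025,.05])
print(P(th[10]))
E
```

```text
[121.5 124.4 128.9 134.8 140.7 146.6 152.6 158.5 164.4 170.3 176.5 183.
 189.7 196.6 203.6 210.6 217.5 224.5 231.5 238.5]
-0.0035,-0.002,-0.004,0,0, -0.0095,-0.006,-0.008,0,0, -0.019,-0.013,-0.012,0,0, -0.03,-0.023,-0.02,0,0, -0.0405,-0.034,-0.035,0,0, -0.0495,-0.0465,-0.046,0,0, -0.057,-0.0595,-0.053,0,0, -0.0635,-0.0735,-0.055,0,0, -0.068,-0.088,-0.056,0,0, -0.0715,-0.1025,-0.056,0,0, -0.073,-0.1185,-0.056,0,0, 
0,-0.0165,0,0,0, 0.002,-0.0335,0,0,0, 0.006,-0.051,0,0,0, 0.012,-0.068,0,0,0, 0.02,-0.0835,0,0,0, 0.03,-0.0985,0,0,0, 0.042,-0.112,0.006,0,0, 0.055,-0.124,0.025,0,0, 0.07,-0.134,0.05,0,0, 
[0.47447294 0.02185374]
```

```bash
python3 -m crank '[0,0,0,0,0, 0,0,0,0,0, -0.0035,-0.002,-0.004,0,0, -0.0095,-0.006,-0.008,0,0, -0.019,-0.013,-0.012,0,0, -0.03,-0.023,-0.02,0,0, -0.0405,-0.034,-0.035,0,0, -0.0495,-0.0465,-0.046,0,0, -0.057,-0.0595,-0.053,0,0, -0.0635,-0.0735,-0.055,0,0, -0.068,-0.088,-0.056,0,0, -0.0715,-0.1025,-0.056,0,0, -0.073,-0.1185,-0.056,0,0]'; python3 -c "
from station import r; s=r.get_state(); print(s['joint_vel'].round(1))"
```

```text
t: 6.25
position: [0.4736, 0.0204, 0.1301]
tcp_rot: [180.0, 0.1, 176.0]
contact_force: [0.1, 0.4, 4.7]
opening: 0.0003
finger_force: 1.8
[-23.8  -2.4   3.7  -0.2  -1.9 -23.6]
```

```bash
python3 -m crank '[0,-0.0165,0,0,0, 0.002,-0.0335,0,0,0, 0.006,-0.051,0,0,0, 0.012,-0.068,0,0,0, 0.02,-0.0835,0,0,0, 0.03,-0.0985,0,0,0, 0.042,-0.112,0.006,0,0, 0.055,-0.124,0.025,0,0, 0.07,-0.134,0.05,0,0]'; python3 -c "
from h import *
print(look()); print(look('scene'))"
```

```text
t: 7.0
position: [0.5426, -0.1138, 0.1782]
tcp_rot: [179.9, -0.3, 176.0]
contact_force: [0.1, -0.1, -0.3]
opening: 0.0002
finger_force: 0.0
(7.0, np.float64(53.504930342921455), 3, array([-19.2026557 ,  53.66247563, 126.05473741]))
(7.05, np.float64(57.568605432679), 4, array([129.13419714,  57.57241237, -86.42045302, -14.01174501]))
```

```bash
python3 -m crank '[-0.0245,0.017,0.006,0,0, -0.0545,0.052,0.006,0,0, -0.0695,0.087,0.006,0,0, -0.072,0.126,0.006,0,0, -0.065,0.164,0.006,0,0, -0.047,0.201,0.006,0,0, -0.022,0.231,0.006,0,0, 0.003,0.252,0.006,0,0, 0.003,0.252,0.006,0,0, 0.003,0.252,0.006,0,0, 0.003,0.252,0.006,0,0, 0.003,0.252,0.006,0,0, 0.003,0.252,0.006,0,0, 0.003,0.252,0.006,0,0]'; python3 -c "
from h import *
print(look()); print(look('scene'))"
```

```text
t: 8.27
position: [0.5468, 0.1384, 0.1856]
tcp_rot: [180.0, 0.0, 176.0]
contact_force: [-0.2, 0.1, 0.2]
opening: -0.0001
finger_force: 0.0
(8.2667, np.float64(8.577597967792702), 4, array([   8.57217504,  -63.98397786, -135.13699363,  152.85902136]))
(8.3167, np.float64(12.747959877869324), 5, array([ 156.50123462,   84.49133416, -131.39397942,   12.9933278 ,
        -58.85206195]))
```

```bash
python3 -m crank '[0,0,0,0,0, 0,0,0,0,0, 0,0,0,0,0, 0,0,0,0,0, 0,0,0,0,0, 0,0,0,0,0, 0,0,0,0,0, 0,0,0,0,0, 0,0,0,0,0]' | head -1;  python3 -c "
from h import *
print(look('scene'))"
```

```text
t: 9.12
(9.1167, np.float64(71.74095529645267), 5, array([ 143.20264288,   71.7801618 , -144.56979858,    0.16230822,
        -71.87060449]))
```

```bash
python3 -m crank '[-0.0035,-0.002,-0.004,0,0, -0.0095,-0.006,-0.008,0,0, -0.019,-0.013,-0.012,0,0, -0.03,-0.023,-0.02,0,0, -0.0405,-0.034,-0.035,0,0, -0.0495,-0.0465,-0.046,0,0, -0.057,-0.0595,-0.053,0,0, -0.0635,-0.0735,-0.055,0,0, -0.068,-0.088,-0.056,0,0, -0.0715,-0.1025,-0.056,0,0, -0.073,-0.1185,-0.056,0,0]'; python3 -m crank '[0,-0.0165,0,0,0, 0.002,-0.0335,0,0,0, 0.006,-0.051,0,0,0, 0.012,-0.068,0,0,0, 0.02,-0.0835,0,0,0, 0.03,-0.0985,0,0,0, 0.042,-0.112,0.006,0,0, 0.055,-0.124,0.025,0,0, 0.07,-0.134,0.05,0,0]'; python3 -c "
from h import *
print(look()); print(look('scene'))"
```

```text
t: 10.08
position: [0.474, 0.0203, 0.13]
tcp_rot: [180.0, 0.1, 176.1]
contact_force: [1.4, 0.2, 5.0]
opening: -0.0001
finger_force: 2.4
t: 10.83
position: [0.543, -0.1139, 0.178]
tcp_rot: [179.9, -0.3, 176.0]
contact_force: [1.3, 0.2, 0.2]
opening: 0.0003
finger_force: 0.0
(10.8333, np.float64(56.38306778912496), 3, array([-16.37496209,  56.51011655, 129.01381724]))
(10.8833, np.float64(60.39471688877923), 4, array([131.88966427,  60.33959168, -83.35509656, -11.2953979 ]))
```

```bash
cat >> h.py <<'E'
def plaque():
    from station import r
    t=r.get_state()['t']; p=r.camera_params('scene'); im=r.snapshot('scene')
    res=[]
    for b,a in blobs(im,(3,100,20),(20,255,110),25,600):
        xy=plane(p,b,.237 if a<110 else .162)[0]-C
        if np.hypot(*xy)<.11: res.append((np.degrees(np.arctan2(xy[1],xy[0])).round(1),np.hypot(*xy).round(3),a))
    return t,res
E
python3 -m crank '[-0.0245,0.017,0.006,0,0, -0.0545,0.052,0.006,0,0, -0.0695,0.087,0.006,0,0, -0.072,0.126,0.006,0,0, -0.065,0.164,0.006,0,0, -0.047,0.201,0.006,0,0, -0.022,0.231,0.006,0,0, 0.003,0.252,0.006,0,0, 0.003,0.252,0.006,0,0, 0.003,0.252,0.006,0,0, 0.003,0.252,0.006,0,0, 0.003,0.252,0.006,0,0, 0.003,0.252,0.006,0,0, 0.003,0.252,0.006,0,0, 0.003,0.252,0.006,0,0, 0.003,0.252,0.006,0,0, 0.003,0.252,0.006,0,0]'|head -2; python3 -c "
from h import *
print(look()); print(look('scene')); print(plaque())"
```

```text
t: 12.35
position: [0.5472, 0.1385, 0.1855]
(12.35, np.float64(30.73591665233976), 4, array([  30.74338368,  -41.69260115, -113.54253302,  175.43572475]))
(12.4, np.float64(34.51973081291249), 5, array([ 106.40696314,  177.90519796,   34.80088596, -109.38374473,
        -37.13086111]))
(12.45, [(np.float64(-69.1), np.float64(0.057), np.int32(72)), (np.float64(-69.2), np.float64(0.091), np.int32(308))])
```

```bash
python3 -m crank '[0,0,0,0,0, 0,0,0,0,0, 0,0,0,0,0, 0,0,0,0,0, 0,0,0,0,0, 0,0,0,0,0, -0.0035,-0.002,-0.004,0,0, -0.0095,-0.006,-0.008,0,0, -0.019,-0.013,-0.012,0,0, -0.03,-0.023,-0.02,0,0, -0.0405,-0.034,-0.035,0,0, -0.0495,-0.0465,-0.046,0,0, -0.057,-0.0595,-0.053,0,0, -0.0635,-0.0735,-0.055,0,0, -0.068,-0.088,-0.056,0,0, -0.0715,-0.1025,-0.056,0,0, -0.073,-0.1185,-0.056,0,0]'; python3 -m crank '[0,-0.0165,0,0,0, 0.002,-0.0335,0,0,0, 0.006,-0.051,0,0,0, 0.012,-0.068,0,0,0, 0.02,-0.0835,0,0,0, 0.03,-0.0985,0,0,0, 0.042,-0.112,0.006,0,0, 0.055,-0.124,0.025,0,0, 0.07,-0.134,0.05,0,0]'; python3 -m crank '[-0.0245,0.017,0.006,0,0, -0.0545,0.052,0.006,0,0, -0.0695,0.087,0.006,0,0, -0.072,0.126,0.006,0,0, -0.065,0.164,0.006,0,0, -0.047,0.201,0.006,0,0, -0.022,0.231,0.006,0,0, 0.003,0.252,0.006,0,0, 0.003,0.252,0.006,0,0, 0.003,0.252,0.006,0,0]';python3 -c "
from h import *
print(look('scene')); print(plaque())"
```

```text
t: 13.92
position: [0.4741, 0.0198, 0.13]
tcp_rot: [180.0, 0.1, 176.1]
contact_force: [-0.2, 1.1, 4.3]
opening: -0.0001
finger_force: 2.4
t: 14.67
position: [0.543, -0.1144, 0.178]
tcp_rot: [179.9, -0.3, 176.0]
contact_force: [1.6, 0.7, -0.8]
opening: -0.0001
finger_force: 0.0
t: 15.5
position: [0.5473, 0.1392, 0.1843]
tcp_rot: [-180.0, -0.1, 176.2]
contact_force: [-1.0, 0.5, 0.2]
opening: -0.0
finger_force: 0.0
(15.5, np.float64(53.82193860916444), 5, array([ 125.46106773, -162.67118281,   54.0115447 ,  -89.94555415,
        -17.74626748]))
(15.55, [])
```

```bash
for i in 1 2; do python3 -m crank '[0,0,0,0,0, 0,0,0,0,0, 0,0,0,0,0, 0,0,0,0,0, 0,0,0,0,0, 0,0,0,0,0, 0,0,0,0,0, 0,0,0,0,0, 0,0,0,0,0, 0,0,0,0,0, 0,0,0,0,0, 0,0,0,0,0, 0,0,0,0,0, 0,0,0,0,0, 0,0,0,0,0, 0,0,0,0,0, 0,0,0,0,0, 0,0,0,0,0, 0,0,0,0,0, 0,0,0,0,0]' | head -1; python3 -c "
from h import *
print(look('scene'))"; done; python3 -c "
from h import *
print(plaque())"
```

```text
t: 17.27
(17.2667, np.float64(40.05313561189219), 5, array([ 111.71157455, -176.53816446,   40.31178176, -103.87051632,
        -31.3490167 ]))
t: 18.98
(18.9833, np.float64(9.537106920583875), 5, array([ 152.98705624,   81.49730651, -134.60071286,    9.92603389,
        -62.12423982]))
(19.0333, [(np.float64(49.2), np.float64(0.059), np.int32(31)), (np.float64(48.8), np.float64(0.093), np.int32(115))])
```

```bash
python3 - <<'E'
from h import *
t0=np.radians(120); w=.95/12
inc=[w*i/4 for i in range(1,5)]+[w]*6+[w*(1-i/17) for i in range(1,17)]
th=t0+np.cumsum(inc); print(np.degrees(th).round(1))
rows(P(t0),th[:8],[-.004,-.008,-.012,-.02,-.035,-.046,-.053,-.055])
rows(P(th[7]),th[8:],[-.001]*20)
E
```

```text
[121.1 123.4 126.8 131.3 135.9 140.4 144.9 149.5 154.  158.6 162.8 166.8
 170.6 174.  177.2 180.2 182.8 185.2 187.4 189.2 190.8 192.2 193.2 194.
 194.6 194.8]
-0.0025,-0.0015,-0.004,0,0, -0.0075,-0.0045,-0.008,0,0, -0.0145,-0.0095,-0.012,0,0, -0.0235,-0.017,-0.02,0,0, -0.032,-0.025,-0.035,0,0, -0.04,-0.0335,-0.046,0,0, -0.047,-0.043,-0.053,0,0, -0.053,-0.0525,-0.055,0,0, 
-0.0055,-0.01,-0.001,0,0, -0.01,-0.021,-0.001,0,0, -0.014,-0.031,-0.001,0,0, -0.0165,-0.041,-0.001,0,0, -0.0185,-0.0505,-0.001,0,0, -0.0195,-0.0595,-0.001,0,0, -0.02,-0.0675,-0.001,0,0, -0.0205,-0.075,-0.001,0,0, -0.02,-0.082,-0.001,0,0, -0.0195,-0.088,-0.001,0,0, -0.019,-0.0935,-0.001,0,0, -0.0185,-0.098,-0.001,0,0, -0.0175,-0.1025,-0.001,0,0, -0.017,-0.1055,-0.001,0,0, -0.0165,-0.1085,-0.001,0,0, -0.016,-0.1105,-0.001,0,0, -0.0155,-0.1115,-0.001,0,0, -0.0155,-0.1125,-0.001,0,0,
```

```bash
python3 -m crank '[0,0,0,0,0, 0,0,0,0,0, 0,0,0,0,0, 0,0,0,0,0, 0,0,0,0,0, 0,0,0,0,0, 0,0,0,0,0, 0,0,0,0,0, 0,0,0,0,0, 0,0,0,0,0, 0,0,0,0,0, 0,0,0,0,0, -0.0025,-0.0015,-0.004,0,0, -0.0075,-0.0045,-0.008,0,0, -0.0145,-0.0095,-0.012,0,0, -0.0235,-0.017,-0.02,0,0, -0.032,-0.025,-0.035,0,0, -0.04,-0.0335,-0.046,0,0, -0.047,-0.043,-0.053,0,0, -0.053,-0.0525,-0.055,0,0]'; python3 -m crank '[-0.0055,-0.01,-0.001,0,0, -0.01,-0.021,-0.001,0,0, -0.014,-0.031,-0.001,0,0, -0.0165,-0.041,-0.001,0,0, -0.0185,-0.0505,-0.001,0,0, -0.0195,-0.0595,-0.001,0,0, -0.02,-0.0675,-0.001,0,0, -0.0205,-0.075,-0.001,0,0, -0.02,-0.082,-0.001,0,0, -0.0195,-0.088,-0.001,0,0, -0.019,-0.0935,-0.001,0,0, -0.0185,-0.098,-0.001,0,0, -0.0175,-0.1025,-0.001,0,0, -0.017,-0.1055,-0.001,0,0, -0.0165,-0.1085,-0.001,0,0, -0.016,-0.1105,-0.001,0,0, -0.0155,-0.1115,-0.001,0,0, -0.0155,-0.1125,-0.001,0,0, -0.0155,-0.1125,-0.001,0,0]'; python3 -c "
from h import *
print(look('scene'));print(look('top')); print(look('scene'))
from station import r
cv2.imwrite('pics/w2.png',r.snapshot('wrist')); print(r.camera_params('wrist'))"
```

```text
t: 20.75
position: [0.493, 0.0853, 0.13]
tcp_rot: [180.0, -0.1, 176.1]
contact_force: [-2.2, 1.2, 16.3]
opening: 0.0002
finger_force: 8.5
t: 22.33
position: [0.4792, -0.0273, 0.13]
tcp_rot: [-180.0, 0.1, 176.0]
contact_force: [0.3, -0.5, 5.7]
opening: -0.0001
finger_force: 3.0
(22.3333, np.float64(14.052643867401045), 5, array([ 157.5043641 ,   85.96791014, -129.98570412,   14.45340888,
        -57.67686287]))
(22.3833, np.float64(13.99442494026923), 3, array([ 13.85031297, -58.88254096,  87.01599585]))
(22.4333, np.float64(14.048380376029986), 5, array([ 157.57078298,   85.96791014, -129.98570412,   14.36570365,
        -57.67686287]))
{'mtx': array([[405.82259313,   0.        , 320.64974607],
       [  0.        , 405.82259313, 229.96703066],
       [  0.        ,   0.        ,   1.        ]]), 'xyz': array([ 0.40975592, -0.02115736,  0.27185379]), 'attitude': array([ 1.64151742e+02, -4.17164316e-02,  8.60681685e+01])}
```

View pics/w2.png

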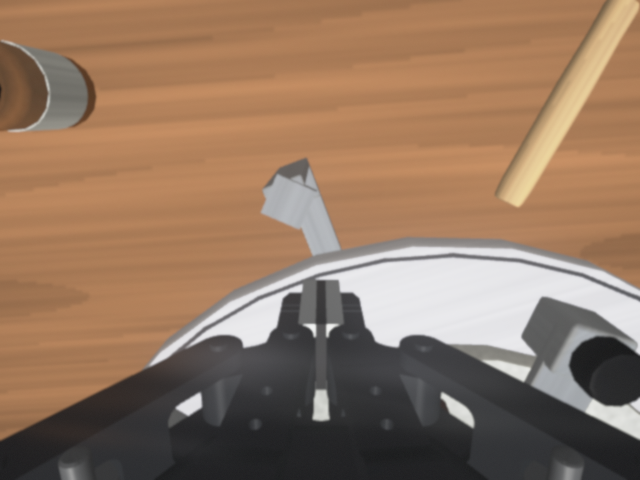

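```bash
python3 - <<'E'
from h import *
p=dict(mtx=np.array([[405.82259313,0,320.64974607],[0,405.82259313,229.96703066],[0,0,1]]),xyz=np.array([0.40975592,-0.02115736,0.27185379]),attitude=np.array([164.151742,-.0417164,86.0681685]))
for z in(.0,.05,.084,.1):
    for u in((290,163),(307,160),(263,188),(262,212),(302,229),(318,190),(318,255),(340,250)):
        d=plane(p,u,z)[0]-C; print(z,u,(np.degrees(np.arctan2(d[1],d[0]))%360).round(1),np.hypot(*d).round(4))
a=cv2.imread("pics/w2.png")[145:265,240:360]; b=cv2.imread("pics/w1.png")[115:215,0:140]
cv2.imwrite("pics/z2.png",np.hstack([cv2.resize(a,(400,400),interpolation=2),cv2.resize(b,(400,400),interpolation=2)]))
E
```

```text
0.0 (290, 163) 197.2 0.1905
0.0 (307, 160) 193.8 0.1886
0.0 (263, 188) 204.5 0.1831
0.0 (262, 212) 207.6 0.1693
0.0 (302, 229) 200.9 0.1456
0.0 (318, 190) 193.5 0.1673
0.0 (318, 255) 200.0 0.1236
0.0 (340, 250) 192.6 0.1217
0.05 (290, 163) 195.6 0.1946
0.05 (307, 160) 192.8 0.1932
0.05 (263, 188) 201.3 0.1877
0.05 (262, 212) 203.6 0.176
0.05 (302, 229) 198.0 0.1576
0.05 (318, 190) 192.5 0.1758
0.05 (318, 255) 197.0 0.1398
0.05 (340, 250) 191.6 0.1387
0.084 (290, 163) 194.5 0.1974
0.084 (307, 160) 192.2 0.1964
0.084 (263, 188) 199.3 0.1911
0.084 (262, 212) 201.0 0.181
0.084 (302, 229) 196.3 0.166
0.084 (318, 190) 191.9 0.1816
0.084 (318, 255) 195.3 0.1509
0.084 (340, 250) 191.1 0.1502
0.1 (290, 163) 194.0 0.1988
0.1 (307, 160) 191.9 0.1979
0.1 (263, 188) 198.3 0.1928
0.1 (262, 212) 199.8 0.1835
0.1 (302, 229) 195.5 0.17
0.1 (318, 190) 191.6 0.1844
0.1 (318, 255) 194.6 0.1562
0.1 (340, 250) 190.8 0.1557
```

View pics/z2.png

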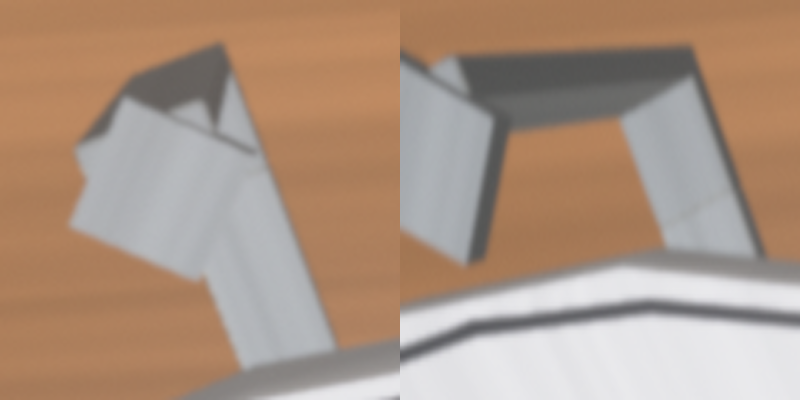

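```bash
python3 - <<'E'
from h import *; from station import r
p=dict(mtx=np.array([[405.82259313,0,320.64974607],[0,405.82259313,229.96703066],[0,0,1]]),xyz=np.array([0.40975592,-0.02115736,0.27185379]),attitude=np.array([164.151742,-.0417164,86.0681685]))
q=np.array([(277.5,173.5),(317.4,191.5),(300,229),(261,212.5)])
for z in(.06,.084,.1):
    X=plane(p,q,z); o=(X[0]+X[1])/2; i=(X[2]+X[3])/2; pol=lambda d:(np.degrees(np.arctan2(d[1],d[0]))%360,np.hypot(*d))
    print(z,"width",np.hypot(*(X[0]-X[1])),"len",np.hypot(*(o-i)),"outer",pol(o-C),"inner",pol(i-C),"axis dir",pol(o-i)[0],pol(X[0]-X[3])[0],pol(X[1]-X[2])[0],"edge",pol(X[0]-X[1])[0],pol(X[3]-X[2])[0])
T=r.camera_params("top"); im=r.snapshot("top")
p3=lambda a,b:print(tri(T,a,p,b))
cv2.imwrite("pics/top3.png",im); cv2.imwrite("pics/z3.png",cv2.resize(cv2.imread("pics/top0.png")[240:300,310:390],(800,600),interpolation=2))
E
```

```text
0.06 width 0.022879012147161277 len 0.022802170991250398 outer (np.float64(195.18738941462595), np.float64(0.18453717202675662)) inner (np.float64(200.53807641731115), np.float64(0.16877273576462024)) axis dir 151.5406149250587 151.74073037765746 151.33802230156886 edge 241.49551642984875 242.20264809853154
0.084 width 0.020287147769696662 len 0.02021901161614545 outer (np.float64(194.40873533632103), np.float64(0.18777684234069492)) inner (np.float64(198.95587107594594), np.float64(0.17350400569724822)) axis dir 151.54061492505866 151.74073037765748 151.3380223015688 edge 241.49551642984864 242.20264809853165
0.1 width 0.01855923818472022 len 0.01849690536607545 outer (np.float64(193.90444819425082), np.float64(0.1899553405935424)) inner (np.float64(197.94862699277627), np.float64(0.17672839130266435)) axis dir 151.54061492505858 151.7407303776574 151.3380223015688 edge 241.49551642984886 242.2026480985316
```

View pics/z3.png

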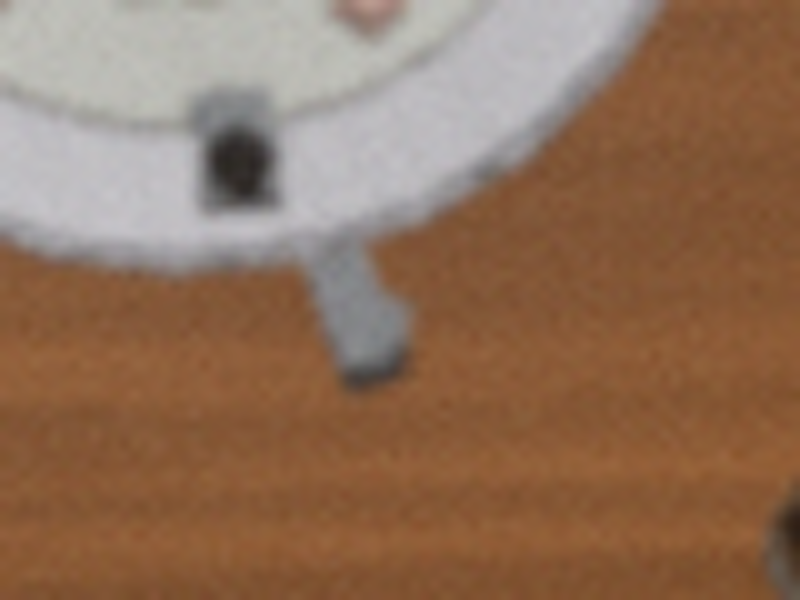

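The pointer's tip plate is a 20 mm square set diagonally, with its diagonal at about 196.6°. The plaque stands at 194.0°, so I'll nudge it 2.6° forward (6.6 mm), still with a light touch.

```bash
python3 -m crank '[0.0003,-0.001,0,0,0, 0.0008,-0.003,0,0,0, 0.0014,-0.005,0,0,0, 0.0017,-0.006,0,0,0, 0.0018,-0.0064,0,0,0, 0.0018,-0.0064,0,0,0, 0.0018,-0.0064,0,0,0]';  python3 -c "
from h import *
print(look('scene'));print(look('top')); print(look('scene'))"
```

```text
t: 23.17
position: [0.4809, -0.0335, 0.13]
tcp_rot: [-180.0, 0.1, 176.0]
contact_force: [0.4, 0.7, 6.0]
opening: -0.0003
finger_force: 2.9
(23.1667, np.float64(16.587601497529374), 5, array([ 160.1799948 ,   88.47559808, -127.57145055,   16.99355977,
        -55.1396768 ]))
(23.2167, np.float64(16.542431826247253), 3, array([ 16.32070083, -56.40958909,  89.71713145]))
(23.2667, np.float64(16.599155039586535), 5, array([ 160.1799948 ,   88.54881818, -127.57145055,   16.95879404,
        -55.12039418]))
```

```bash
python3 -m crank '[0,0,0.001,0,0, 0,0,0.004,0,0, 0,0,0.015,0,0, 0,0,0.04,0,0, 0,0,0.07,0,0, -0.02,0,0.1,0,0, -0.05,0.02,0.12,0,0, -0.08,0.04,0.13,0,0, -0.1,0.06,0.13,0,0, -0.1,0.06,0.13,0,0, -0.1,0.06,0.13,0,0, -0.1,0.06,0.13,0,0]';  python3 -c "
from h import *
print(look('scene'));print(look('top','pics/top4.png')); print(look('scene'))
from station import r
im=r.snapshot('wrist'); cv2.imwrite('pics/w4.png',im)"
```

```text
t: 24.32
position: [0.3807, 0.0266, 0.2594]
tcp_rot: [-180.0, 0.0, 176.1]
contact_force: [0.5, 0.6, -0.4]
opening: -0.0002
finger_force: 0.0
(24.3167, np.float64(16.432107382955543), 5, array([ 160.22385792,   88.25326033, -127.82067776,   16.80494752,
        -55.30080035]))
(24.3667, np.float64(16.33854653483013), 4, array([  16.05335015,  -56.40098332,   89.690409  , -127.9860422 ]))
(24.4167, np.float64(16.464332891611203), 5, array([ 160.22385792,   88.3449777 , -127.75128426,   16.80494752,
        -55.30080035]))
```

View pics/top4.png

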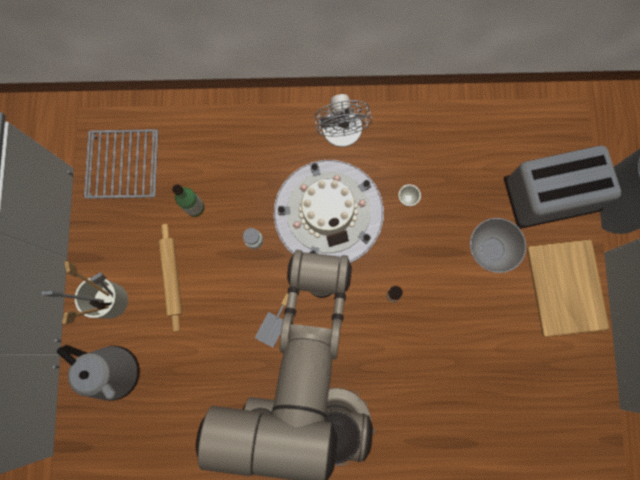

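The top view shows the plaque at (338,239) facing the pointer, the hand clear of the platter and the other things where they were. The platter is standing still about 0.2° from the pointer line.

```bash
python3 -c "
from station import r
print(r.close_job())"
```

```text
the job is handed in; nothing more can be done
None
```

I spun the turntable anticlockwise and, from the camera readings, it stayed between 10 and 15 turns a minute for about 15 s with three top-ups. I then stopped it with the plaque about 0.2° from the pointer, let go and handed the job in at about 24 s; the fingertip touch was about 5 N throughout, with one brief 16 N reading as I landed to brake, just over the 15 N guide.

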